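Sort two optics into their case and hold its lid at the balance point

ROBOT

A 6-joint arm with a two-finger parallel gripper is mounted at the origin on a cart in front of the work surface, level with it; the furniture and walls round the work are solid. World frame = base frame: x ahead of the robot, y to its left, z up, the work surface at z = 0. Lengths are in m, angles in rad, forces in N, time in s.
With the tool pointing down it reaches from about 0.275 to 0.875 m from the base axis. Payload 12.5 kg.
Tool frame: the origin (TCP) lies between the finger pads; the fingertips stand 8 mm ahead of it and the grasp point (between the pads) lies 11 mm behind it; x points along the fingers, z is the direction in which the jaws open and shut, and the axes are right-handed (so a half turn about x gives the same grasp; the last joint's range is limited). The gripper opens to 85 mm and grips with 20 to 120 N. Pads are 22 mm wide; open, the fingers measure 114 mm over their backs; the gripper's body (76 mm by 85 mm) begins 54 mm behind the grasp point. The pads swing forward as they close: fully open they stand 13 mm farther back than shut.
Start: joints at [-1.295, 0.351, 1.652, -0, 1.139, -0.085], TCP at [0.194, -0.515, 0.239] pointing down, gripper open.
Joint ranges: [-2.75, 2.75], [-0.79, 2.1], [0.01, 2.65], [-1.57, 4.71], [0.07, 3.14], [-2.87, 2.87]. Speed limits (rad/s): [2.22, 2.22, 2.79, 3.14, 3.14, 3.14].

INTERFACE

Orientations are given as a unit quaternion [x, y, z, w].
In Python, from plant import arm, imaging, hand_in gives the robot as it stands.
- The arm moves only by the tool send_rows, never from a script. Its argument "commands" is a list of rows, each an object of numbers: "tx", "ty", "tz": the shift along the tool's x, y, z in units of 40 mm (1.0 is 40 mm); "twist": the turn about the tool's x in rad; "fingers": the opening, from -1 (shut) to 1 (fully open). In form: [{"tx": .., "ty": .., "tz": .., "twist": .., "fingers": ..}, ...]. A call has 1 to 12 rows; each row is the pose to reach, as a shift and turn from the pose commanded when the call began, along the tool's axes at that moment; what a row does not reach only later rows make up. A row lasts 1/12 s, in which the tool goes at most 41.7 mm and 7.16 degrees, less where a joint would pass 70% of its speed; a pose out of reach is approached as far as the arm can. A call with a gripper value outside its range is refused whole. The fingers move at their own pace and stop on an object; "grip_force" is the grip in N (left out, the last holds). Time passes only in rows, so rows that repeat a pose let the fingers close. It gives the time, the measured TCP pose, the force and the opening at its end, in the units of the state.
- arm.get_obs(): the state, without advancing time (a new reading comes with each control period).
- imaging.get_image(name): name is "scene" or "side" or "wrist"; returns a dict with "pixels" (400x640x3 uint8, blue, green, red), "intrinsics" (3x3 intrinsics, pixels), "view" (4x4, takes a point from world to camera coordinates); the wrist camera has in their place "T_tool_cam" (4x4, takes a point from camera to tool coordinates, whose origin is the TCP and whose axes are the tool frame's). Camera axes: x right, y down, z forward; pixel columns grow to the right and rows downward; lengths in m; the calibration is good to about 2 mm. A picture is of the moment at which its call begins: read the wrist's pose just before it. There is no depth.
- hand_in(): hands the job in, once; it reports no verdict.
The state is a dict: "t": time; "q": joint angles; "qd": joint speeds; "tau": joint torques, N m; "eef_pos": TCP position; "eef_rot": TCP orientation; "ft_force": force on the tool from outside, world axes, zero at the start; "torque": the same for the moment, N m; "gripper_width": finger opening in m.
Only numpy, scipy, OpenCV 4.12 (cv2) and the standard library are available. Lean on these libraries where they do the work, as an engineer would, in place of code of your own. Each camera call takes 0.05 s, during which the arm holds its last target.

TASK

Put the cage cube flat into the square recess of the aluminium optics case and stand the short lens tube in the round recess beside it. Then swing the thrown-back lid up to the point where it balances upright over its hinge, without letting it go over and fall shut, and finish while still holding it there in the gripper, so that a colleague can fit the lid stay. Leave the other things on the table where they are.

Things in the scene. Friction and masses are not known exactly. Their poses are not given: they have to be found in the camera images.
- case: open aluminium case fixed to the table, 104 mm (its x) x 128 mm (its y) and 54 mm high, walls and floor 4 mm. Origin at the centre of its underside. The lid is hinged on its +x rim; the case stands so that its x axis points roughly to the robot's left, give or take 17 degrees.
- square_insert_floor (a point): centre of the floor of the square recess, 10 mm above the table: black, 45 x 45 mm, 5 mm deep, in a grey insert plate (top 15 mm above the table) inside the case, its sides and axes along the case's. 48 mm from the inner faces of both long walls, 30 mm from the nearest end wall. Which half of the case (+y or -y) it is in changes.
- round_insert_floor (a point): centre of the floor of the round recess (black, 36 mm diameter, 5 mm deep, floor 10 mm above the table) in the other half of the case, 60 mm from the square recess; otherwise the same.
- lid (a joint): lid angle: 0 closed, 1.571 upright, its balance point (the lid is symmetric about the plane through its hinge axis), 2.9 thrown back against its stop on the case's +x side, where it starts. Nearly frictionless: let go on either side of the balance point it falls that way. About 0.25 kg.
- lid_hinge (a point): middle of the hinge axis, 58 mm above the table, 58 mm from the case's centre along the case's x. The axis runs along the case's y.
- lid_bar (a point): middle of the lid's steel grip bar: round, 10 mm diameter, parallel to the hinge axis, 130 mm from it, 72 mm free between two arms, 31 mm gap to the edge of the lid plate (90 x 126 x 6 mm). At lid angle a it lies 130*cos(a) mm from the hinge toward the case's -x and 130*sin(a) mm above it. The bar turns easily between finger pads.
- cage_cube: black cage cube with round green windows, 39 x 39 x 40 mm high, standing on the table; origin at the centre of its underside, axes along its sides, about 0.18 kg.
- short_tube: short black lens tube, 30 mm diameter and 30 mm high, standing on end; origin at the centre of its underside, about 0.05 kg.
- long_tube: longer black lens tube, 30 mm diameter and 52 mm high, standing on end: to be left alone.
- tape_roll: roll of masking tape lying flat, 77 mm across, 19 mm high: to be left alone.
- sensor_head: black round sensor head, 60 mm across, 22 mm high: to be left alone.
- clamp_fork: black clamping fork, 81 x 26 x 10 mm: to be left alone.
- lens_case: round black lens case, 39 mm across, 16 mm high: to be left alone.
- caliper: caliper lying flat, 61 x 200 x 14 mm: to be left alone.
There are look-alikes about, which are no part of the job. Leave any pink or red look-alike of the cage_cube alone.

How it is judged:
On the way, in this order (a step that is already met when the one before it is completed fails the run):
1. the cage cube lies flat in the square recess and the short lens tube stands in the round one, both let go, with the lid still thrown back (horizontal distance between cage_cube and square_insert_floor below 0.006 m and z of cage_cube in the frame of square_insert_floor between -0.003 and 0.003 m and angle between each of cage_cube, short_tube's own z axis and vertical below 0.1 rad and contact force between the fingers and cage_cube below 0.05 N and horizontal distance between short_tube and round_insert_floor below 0.006 m and z of short_tube in the frame of round_insert_floor between -0.003 and 0.003 m and contact force between the fingers and short_tube below 0.05 N and value of joint lid above 2.4 rad), for 0.2 s.
2. the lid has been swung up to its balance point (value of joint lid between 1.491 and 1.651 rad and velocity of joint lid between -0.15 and 0.15 rad/s and contact force between the fingers and lid above 0.5 N), for 0.2 s.
At the end, for the whole second after the job is handed in: Cube flat in the square recess and short tube standing in the round one (within 6 mm of the recess centre, 3 mm of its floor, 0.1 rad of level), clear of the fingers; lid within 0.08 rad of upright, still, and held by the fingers (over 0.5 N) (all of step 2 and horizontal distance between cage_cube and square_insert_floor below 0.006 m and z of cage_cube in the frame of square_insert_floor between -0.003 and 0.003 m and angle between each of cage_cube, short_tube's own z axis and vertical below 0.1 rad and contact force between the fingers and cage_cube below 0.05 N and horizontal distance between short_tube and round_insert_floor below 0.006 m and z of short_tube in the frame of round_insert_floor between -0.003 and 0.003 m and contact force between the fingers and short_tube below 0.05 N); the arm keeps its last pose, push and grip.
It fails at once if the lid went over its balance point toward shut (more than 0.3 rad past upright) (value of joint lid below 1.27 rad).
It fails at once if something to be left alone was moved by more than 2 cm (distance of any of long_tube, tape_roll, sensor_head, clamp_fork, lens_case, caliper from where it was at the start of the episode above 0.02 m).
It also fails if it takes over 72 s, if anything falls off the work surface, if the arm or the gripper's body presses on something with over 40 N, if the wrist force passes 120 N, or if a joint passes its speed limit or range.

## Working session

There is one attempt and no reset: what is moved stays moved. The work goes in short steps, Python scripts to look and compute and a tool call to move; the robot and the scene stay as the last step left them, time stands still between calls to the robot, and variables do not carry over. Pictures are saved under pics/ and viewed, and the job is handed in when it is done.

Besides the shell and the picture viewer there is one more tool, called after "Emit:" as name(argument=value, ...), one argument or row to a line, values as JSON. send_rows: Moves the arm, as the interface text tells. Its arguments: {"type":"object","properties":{"commands":{"type":"array","items":{"type":"object","properties":{"tx":{"type":"number"},"ty":{"type":"number"},"tz":{"type":"number"},"twist":{"type":"number"},"fingers":{"type":"number"}}}},"grip_force":{"type":"number"}},"required":["commands"]}

```bash
ls; mkdir -p pics; python3 - <<'E'
from plant import arm, imaging
import cv2, numpy as np
o=arm.get_obs(); print({k:np.round(v,3).tolist() for k,v in o.items()})
for n in ["scene","side","wrist"]:
    d=imaging.get_image(n); cv2.imwrite(f"pics/{n}0.png",d["pixels"])
    print(n,{k:np.round(v,4).tolist() for k,v in d.items() if k!="pixels"})
E
```

```text
pics
{'t': 0.0, 'q': [-1.295, 0.351, 1.652, -0.0, 1.139, -0.085], 'qd': [-0.001, -0.001, -0.001, -0.0, -0.001, 0.001], 'tau': [-0.0, -50.61, -29.14, -0.0, 0.005, -0.0], 'eef_pos': [0.194, -0.514, 0.239], 'eef_rot': [0.402, 0.582, -0.402, 0.581], 'ft_force': [0.67, -0.498, -0.436], 'torque': [-0.028, -0.001, 0.049], 'gripper_width': 0.086}
scene {'intrinsics': [[482.4425, 0.0, 316.0001], [0.0, 482.4425, 209.3286], [0.0, 0.0, 1.0]], 'view': [[-0.7814, -0.624, 0.0096, 0.406], [-0.4399, 0.5399, -0.7177, 0.29], [0.4426, -0.565, -0.6963, 1.0792], [0.0, 0.0, 0.0, 1.0]]}
side {'intrinsics': [[441.9533, 0.0, 326.3821], [0.0, 441.9533, 203.5942], [0.0, 0.0, 1.0]], 'view': [[-0.7461, 0.6656, 0.0177, 0.3941], [0.5254, 0.6049, -0.5985, -0.2163], [-0.409, -0.4372, -0.801, 1.3723], [0.0, 0.0, 0.0, 1.0]]}
wrist {'intrinsics': [[308.6574, 0.0, 320.2641], [0.0, 308.6574, 200.4653], [0.0, 0.0, 1.0]], 'T_tool_cam': [[-0.0005, -0.2898, 0.9571, -0.1354], [-0.0009, -0.9571, -0.2898, 0.075], [1.0, -0.001, 0.0002, 0.0001], [0.0, 0.0, 0.0, 1.0]]}
```

View pics/scene0.png

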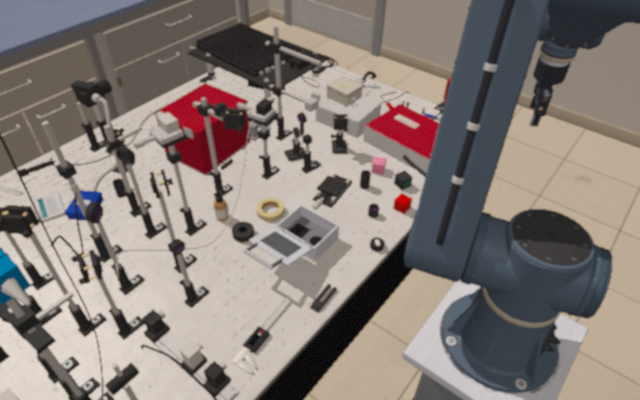

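View pics/side0.png

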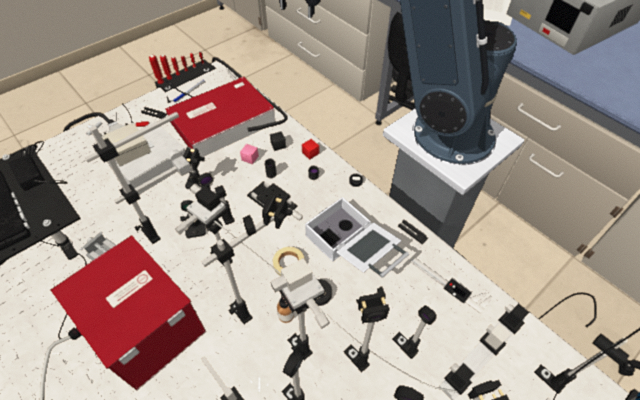

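View pics/wrist0.png

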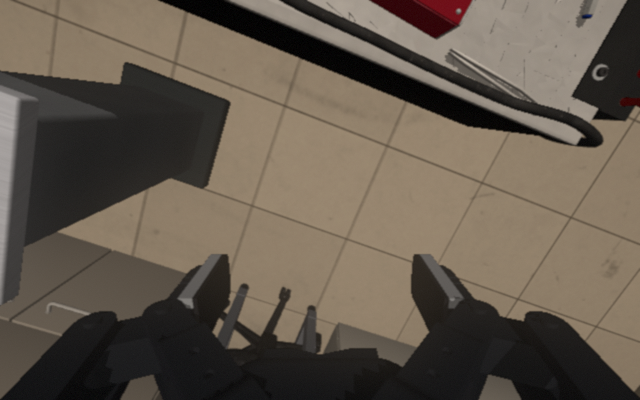

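```bash
cat > h.py <<'E'
import numpy as np, cv2
from scipy.spatial.transform import Rotation as R
from plant import arm, imaging
def ray(d,uv,T=None):
    K=d["intrinsics"]; p=np.array([(uv[0]-K[0,2])/K[0,0],(uv[1]-K[1,2])/K[1,1],1.])
    if T is None: T=np.linalg.inv(np.array(d["view"]))
    return T[:3,3], T[:3,:3]@p
def atz(d,uv,z,T=None):
    c,r=ray(d,uv,T); return c+r*(z-c[2])/r[2]
def tri(rays):
    A=np.zeros((3,3));b=np.zeros(3)
    for c,r in rays:
        r=r/np.linalg.norm(r);P=np.eye(3)-np.outer(r,r);A+=P;b+=P@c
    return np.linalg.solve(A,b)
def Ttool(o=None):
    o=o or arm.get_obs();T=np.eye(4);T[:3,:3]=R.from_quat(o["eef_rot"]).as_matrix();T[:3,3]=o["eef_pos"];return T
def wrist(name=None):
    T=Ttool();d=imaging.get_image("wrist");d["intrinsics"]=np.array(d["intrinsics"])
    W=T@np.array(d["T_tool_cam"])
    if name: cv2.imwrite(f"pics/{name}.png",d["pixels"]); np.savez(f"pics/{name}.npz",K=d["intrinsics"],W=W)
    return d,W
def proj(K,view,p):
    q=view@np.append(p,1);return (K@q[:3]/q[2])[:2]
def load(name):
    z=np.load(f"pics/{name}.npz");return {"intrinsics":z["K"]},z["W"]
E
python3 - <<'E'
import cv2
a=cv2.imread("pics/scene0.png")[140:330,220:440]; cv2.imwrite("pics/c1.png",cv2.resize(a,None,fx=3.5,fy=3.1,interpolation=cv2.INTER_CUBIC)[:600,:800])
a=cv2.imread("pics/side0.png")[125:305,230:450]; cv2.imwrite("pics/c2.png",cv2.resize(a,None,fx=3.5,fy=3.3,interpolation=cv2.INTER_CUBIC)[:600,:800])
E
```

```text
(no output)
```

View pics/c1.png

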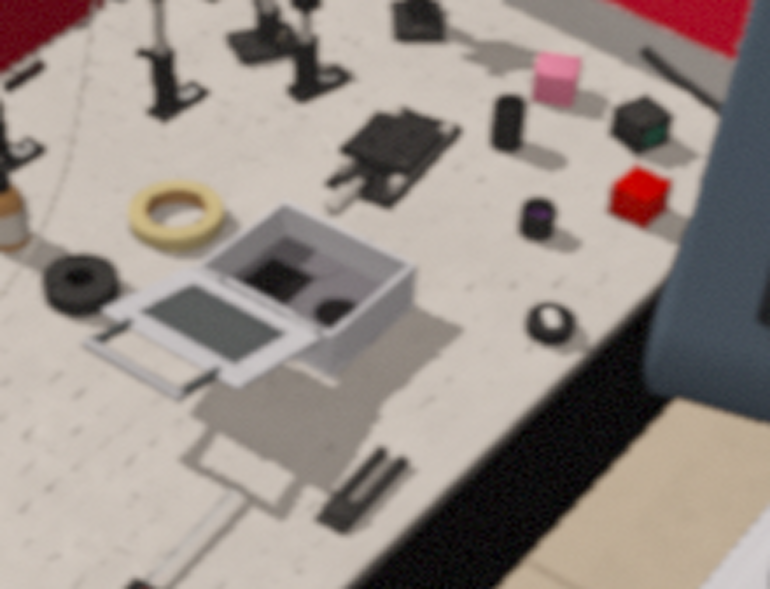

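View pics/c2.png

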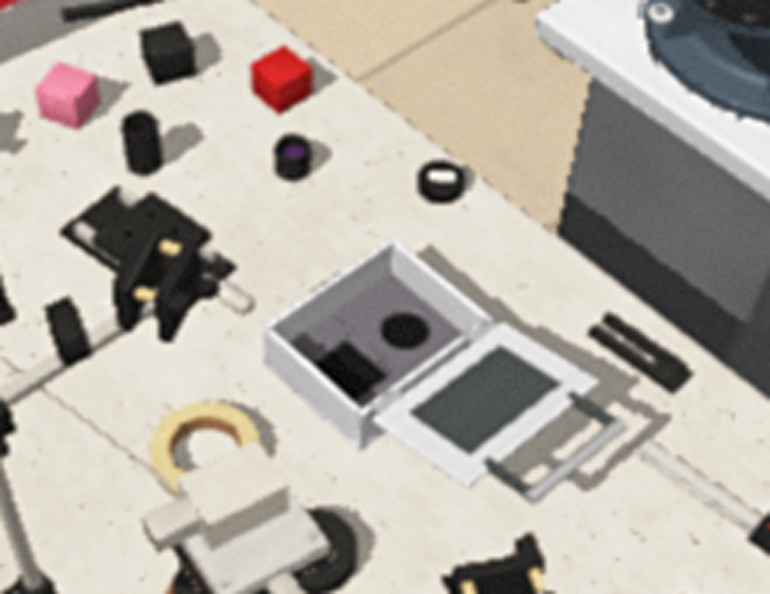

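```bash
cat > m1.py <<'E'
from h import *
S=imaging.get_image("scene");D=imaging.get_image("side")
s=lambda x,y:(220+x/3.5,140+y/3.1)
d=lambda x,y:(230+x/3.5,125+y/3.3)
def show(n,a,b,z):
    A=atz(S,s(*a),z);B=atz(D,d(*b),z);T=tri([ray(S,s(*a)),ray(D,d(*b))])
    print(n,A[:2].round(4),B[:2].round(4),T.round(4))
show("cubetop",(642,112),(167,42),.04)
show("red",(640,183),(282,66),.04)
show("short top",(538,206),(292,144),.03)
show("long top",(508,103),(141,122),.052)
show("caseA far -x",(285,207),(268,330),.054)
show("caseB near -x",(413,270),(396,245),.054)
show("round",(335,312),(405,331),.010)
show("square",(277,280),(345,370),.010)
show("bar far",(92,345),(535,495),.089)
show("bar near",(183,392),(620,428),.089)
show("clamp",(365,490),(640,352),.01)
show("lens_case",(550,315),(442,172),.016)
show("tape",(177,208),(205,440),.019)
E
python3 m1.py
```

```text
cubetop [ 0.4373 -0.3085] [ 0.4452 -0.3081] [ 0.4407 -0.315   0.033 ]
red [ 0.3868 -0.222 ] [ 0.3916 -0.2229] [ 0.3888 -0.2263  0.0356]
short top [ 0.4384 -0.1548] [ 0.4388 -0.1556] [ 0.4387 -0.1555  0.0296]
long top [ 0.5248 -0.2356] [ 0.5254 -0.2371] [ 0.5253 -0.237   0.0513]
caseA far -x [ 0.5769 -0.008 ] [ 0.586  -0.0104] [ 0.5825 -0.0146  0.0457]
caseB near -x [ 0.4549 -0.0094] [ 0.4628 -0.0096] [ 0.4586 -0.014   0.0471]
round [0.4948 0.0324] [0.4914 0.0339] [0.4929 0.0351 0.0133]
square [0.5528 0.0314] [0.5492 0.0316] [0.5508 0.0334 0.0133]
bar far [0.5569 0.2187] [0.5597 0.2202] [0.5583 0.2186 0.0869]
bar near [0.4783 0.214 ] [0.4806 0.2209] [0.4787 0.2173 0.0883]
clamp [0.3648 0.1625] [0.3742 0.1622] [0.3685 0.1586 0.0015]
lens_case [ 0.3644 -0.0622] [ 0.3605 -0.0624] [ 0.363  -0.06    0.0194]
tape [0.6667 0.0198] [0.6674 0.0171] [0.6675 0.0179 0.0181]
```

```bash
python3 - <<'E'
from h import *
T=Ttool(); print(T.round(4))
S=imaging.get_image("scene");D=imaging.get_image("side")
print("post base side",atz(D,(293,355),0).round(3),"other post",atz(D,(240,312),0).round(3),"scene post base",atz(S,(195,292),0).round(3),atz(S,(222,190),0).round(3), "pink",atz(S,(220+557/3.5,140+65/3.1),.04).round(3))
E
```

```text
[[-1.000e-04  9.356e-01  3.530e-01  1.941e-01]
 [ 5.000e-04  3.530e-01 -9.356e-01 -5.145e-01]
 [-1.000e+00  0.000e+00 -5.000e-04  2.391e-01]
 [ 0.000e+00  0.000e+00  0.000e+00  1.000e+00]]
post base side [0.804 0.201 0.   ] other post [0.833 0.044 0.   ] scene post base [0.622 0.339 0.   ] [ 0.841  0.043 -0.   ] pink [ 0.532 -0.323  0.04 ]
```

Emit:
send_rows(
  commands=[
    {"ty": 0.7, "tz": -0.3, "twist": 0.03},
    {"ty": 1.5, "tz": -0.68, "twist": 0.07},
    {"ty": 2.3, "tz": -1.04, "twist": 0.12},
    {"ty": 3.1, "tz": -1.4, "twist": 0.17},
    {"ty": 3.9, "tz": -1.76, "twist": 0.22},
    {"ty": 4.7, "tz": -2.12, "twist": 0.27},
    {"ty": 5.5, "tz": -2.48, "twist": 0.32},
    {"ty": 6.3, "tz": -2.84, "twist": 0.361},
    {"ty": 7.1, "tz": -3.2, "twist": 0.361},
    {"ty": 7.8, "tz": -3.5, "twist": 0.361},
    {"ty": 8.24, "tz": -3.7, "twist": 0.361},
    {"ty": 8.24, "tz": -3.7, "twist": 0.361},
  ],
)

```text
invalid input at $.commands[0]: expected keys tx, ty, tz, twist, fingers
```

```bash
python3 - <<'E'
from h import *
print(Ttool().round(4), arm.get_obs()["t"]); wrist("w1")
E
```

```text
[[-0.000e+00  9.356e-01  3.530e-01  1.942e-01]
 [ 2.000e-04  3.530e-01 -9.356e-01 -5.145e-01]
 [-1.000e+00  0.000e+00 -2.000e-04  2.392e-01]
 [ 0.000e+00  0.000e+00  0.000e+00  1.000e+00]] 0.35
```

View pics/w1.png

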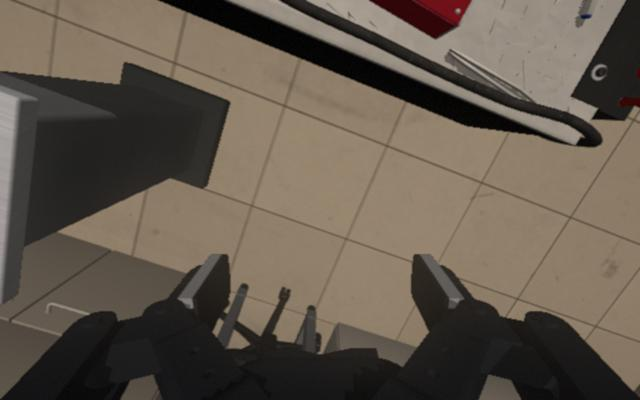

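All keys are required; I'll resend with full rows.

Emit:
send_rows(
  commands=[
    {"tx": 0, "ty": 0.7, "tz": -0.3, "twist": 0.03, "fingers": 1},
    {"tx": 0, "ty": 1.5, "tz": -0.68, "twist": 0.07, "fingers": 1},
    {"tx": 0, "ty": 2.3, "tz": -1.04, "twist": 0.12, "fingers": 1},
    {"tx": 0, "ty": 3.1, "tz": -1.4, "twist": 0.17, "fingers": 1},
    {"tx": 0, "ty": 3.9, "tz": -1.76, "twist": 0.22, "fingers": 1},
    {"tx": 0, "ty": 4.7, "tz": -2.12, "twist": 0.27, "fingers": 1},
    {"tx": 0, "ty": 5.5, "tz": -2.48, "twist": 0.32, "fingers": 1},
    {"tx": 0, "ty": 6.3, "tz": -2.84, "twist": 0.361, "fingers": 1},
    {"tx": 0, "ty": 7.1, "tz": -3.2, "twist": 0.361, "fingers": 1},
    {"tx": 0, "ty": 7.8, "tz": -3.5, "twist": 0.361, "fingers": 1},
    {"tx": 0, "ty": 8.24, "tz": -3.7, "twist": 0.361, "fingers": 1},
    {"tx": 0, "ty": 8.24, "tz": -3.7, "twist": 0.361, "fingers": 1},
  ],
  grip_force=40,
)

```text
t: 1.4
eef_pos: [0.4523, -0.2574, 0.2393]
eef_rot: [0.5, 0.501, -0.499, 0.501]
ft_force: [0.6, -0.3, -0.4]
gripper_width: 0.0851
```

```bash
python3 - <<'E'
from h import *
print(Ttool().round(4), arm.get_obs()["t"]); wrist("w1")
E
```

```text
[[ 6.000e-04  1.000e+00  2.900e-03  4.523e-01]
 [ 4.000e-04  2.900e-03 -1.000e+00 -2.574e-01]
 [-1.000e+00  6.000e-04 -4.000e-04  2.393e-01]
 [ 0.000e+00  0.000e+00  0.000e+00  1.000e+00]] 1.4
```

View pics/w1.png

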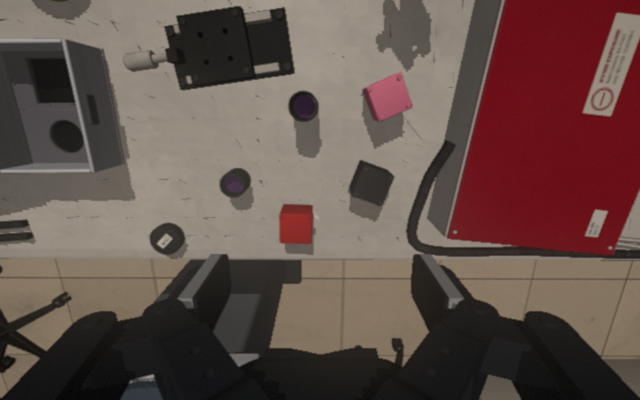

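```bash
python3 - <<'E'
import cv2,numpy as np
a=cv2.imread("pics/w1.png")
c1=cv2.resize(a[145:220,330:410],None,fx=5,fy=5,interpolation=cv2.INTER_CUBIC)
c2=cv2.resize(a[145:220,200:280],None,fx=5,fy=5,interpolation=cv2.INTER_CUBIC)
cv2.imwrite("pics/c3.png",cv2.convertScaleAbs(np.hstack([c1,c2]),alpha=1.6))
E
```

```text
(no output)
```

View pics/c3.png

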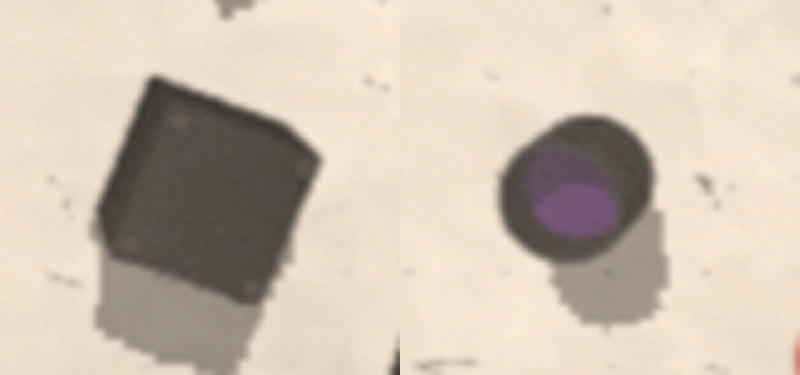

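```bash
python3 - <<'E'
from h import *
d,W=load("w1")
f=lambda x,y,ox,oy:(ox+(x+.5)/5-.5,oy+(y+.5)/5-.5)
P=[atz(d,f(x,y,330,145),.04,W)[:2] for x,y in [(322,160),(255,303),(112,255)]]
B,C,D=P; print(np.round(P,4),"sides",np.linalg.norm(B-C),np.linalg.norm(C-D),"angBC",np.degrees(np.arctan2(*(B-C)[::-1])),"angCD",np.degrees(np.arctan2(*(D-C)[::-1])),"centre",(B+D)/2)
print("tube",atz(d,f(167,197,200,145),.03,W))
print("long",atz(d,(303,106),.052,W),"red",atz(d,(296,224),.04,W),"round",atz(d,(67,135),.01,W),"sq",atz(d,(52,81),.01,W), "pink",atz(d,(385,100),.04,W))
print(arm.get_obs()["q"])
E
```

```text
[[ 0.4538 -0.3388]
 [ 0.4206 -0.3259]
 [ 0.4319 -0.293 ]] sides 0.03566205823949787 0.03479405453775398 angBC -21.191443791868057 angCD 71.05711577062421 centre [ 0.44285137 -0.3158873 ]
tube [ 0.4426079  -0.15699407  0.03      ]
long [ 0.52832215 -0.23975524  0.052     ] red [ 0.39751444 -0.22913899  0.04      ] round [0.49577108 0.03670067 0.01      ] sq [0.55435138 0.039497   0.01      ] pink [ 0.5344499 -0.3237773  0.04     ]
[-6.10103117e-01  2.96483767e-01  1.72841849e+00  4.40349992e-05
  1.11671878e+00  9.58206801e-01]
```

Emit:
send_rows(
  commands=[
    {"tx": 0.6, "ty": -0.1, "tz": 0.5, "twist": 0.12, "fingers": 0.32},
    {"tx": 1.3, "ty": -0.24, "tz": 1.0, "twist": 0.24, "fingers": 0.32},
    {"tx": 2.1, "ty": -0.24, "tz": 1.45, "twist": 0.35, "fingers": 0.32},
    {"tx": 2.9, "ty": -0.24, "tz": 1.45, "twist": 0.35, "fingers": 0.32},
    {"tx": 3.5, "ty": -0.24, "tz": 1.45, "twist": 0.35, "fingers": 0.32},
    {"tx": 3.5, "ty": -0.24, "tz": 1.45, "twist": 0.35, "fingers": 0.32},
    {"tx": 3.5, "ty": -0.24, "tz": 1.45, "twist": 0.35, "fingers": 0.32},
  ],
)

```text
t: 2.03
eef_pos: [0.4398, -0.3181, 0.0991]
eef_rot: [-0.579, -0.406, 0.58, -0.404]
ft_force: [0.4, 1.4, 1.0]
gripper_width: 0.0567
```

```bash
python3 - <<'E'
from h import *
o=arm.get_obs();print(Ttool().round(4), o["t"],o["qd"],o["gripper_width"]); wrist("w2")
print(arm.get_obs()["eef_pos"])
E
```

```text
[[-1.600e-03  9.390e-01 -3.439e-01  4.398e-01]
 [ 1.200e-03 -3.439e-01 -9.390e-01 -3.181e-01]
 [-1.000e+00 -1.900e-03 -6.000e-04  9.910e-02]
 [ 0.000e+00  0.000e+00  0.000e+00  1.000e+00]] 2.0333 [ 0.01078862 -0.04549322 -0.03248922  0.00240159  0.01119054  0.00302176] 0.05674073024227445
[ 0.44064946 -0.31849131  0.10035068]
```

View pics/w2.png

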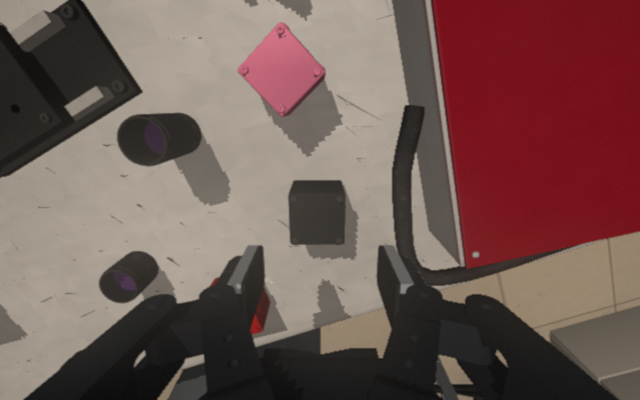

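```bash
python3 - <<'E'
from h import *
import cv2
d,W=wrist("w3")
print(arm.get_obs()["eef_pos"])
a=cv2.imread("pics/w3.png")[165:265,265:385]
cv2.imwrite("pics/c4.png",cv2.convertScaleAbs(cv2.resize(a,None,fx=6,fy=6,interpolation=cv2.INTER_CUBIC),alpha=1.7))
E
```

```text
[ 0.44112652 -0.31860881  0.10101362]
```

View pics/c4.png

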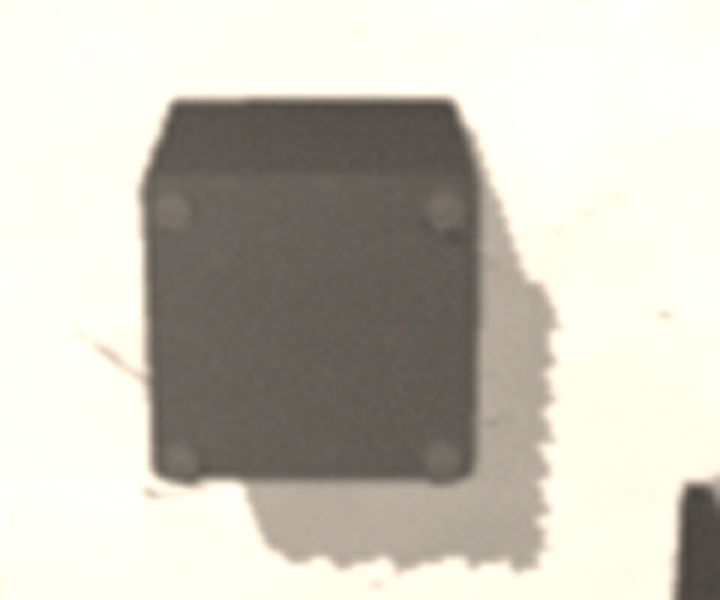

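```bash
python3 - <<'E'
from h import *
d,W=load("w3")
P=np.array([atz(d,(265+x/6-.4,165+y/6-.4),.04,W) for x,y in [(143,175),(477,175),(473,480),(154,480)]])
c=P.mean(0);print(P.round(4),c)
print([np.linalg.norm(P[i]-P[i-1]).round(4) for i in range(4)])
T=Ttool();print("in tool",T[:3,:3].T@(c-T[:3,3]), T[:3,:3].T@((P[1]-P[0])), T[:3,:3].T@((P[2]-P[1])),T[:3,:3].T@((P[0]-P[3])))
E
```

```text
[[ 0.4671 -0.3052  0.04  ]
 [ 0.4545 -0.3396  0.04  ]
 [ 0.42   -0.3274  0.04  ]
 [ 0.4327 -0.2928  0.04  ]] [ 0.44357259 -0.31624833  0.04      ]
[np.float64(0.0365), np.float64(0.0366), np.float64(0.0365), np.float64(0.0368)]
in tool [ 0.06101402  0.00135705 -0.00310889] [ 3.11959775e-05 -4.96312021e-05  3.66400245e-02] [-7.75624047e-05 -3.65283614e-02  3.10261237e-04] [ 7.77001503e-05  3.65238998e-02 -1.37896950e-04]
```

Emit:
send_rows(
  commands=[
    {"tx": 0.4, "ty": 0.03, "tz": -0.08, "twist": 0, "fingers": 0.32},
    {"tx": 1.1, "ty": 0.03, "tz": -0.08, "twist": 0, "fingers": 0.32},
    {"tx": 1.8, "ty": 0.03, "tz": -0.08, "twist": 0, "fingers": 0.32},
    {"tx": 2.0, "ty": 0.03, "tz": -0.08, "twist": 0, "fingers": 0.32},
    {"tx": 2.0, "ty": 0.03, "tz": -0.08, "twist": 0, "fingers": 0.32},
    {"tx": 2.0, "ty": 0.03, "tz": -0.08, "twist": 0, "fingers": -1},
    {"tx": 2.0, "ty": 0.03, "tz": -0.08, "twist": 0, "fingers": -1},
    {"tx": 2.0, "ty": 0.03, "tz": -0.08, "twist": 0, "fingers": -1},
    {"tx": 2.0, "ty": 0.03, "tz": -0.08, "twist": 0, "fingers": -1},
    {"tx": 2.0, "ty": 0.03, "tz": -0.08, "twist": 0, "fingers": -1},
    {"tx": 2.0, "ty": 0.03, "tz": -0.08, "twist": 0, "fingers": -1},
  ],
  grip_force=40,
)

```text
t: 3.05
eef_pos: [0.444, -0.316, 0.0214]
eef_rot: [0.58, 0.404, -0.579, 0.406]
ft_force: [-0.0, 0.1, 7.7]
gripper_width: 0.0376
```

```bash
python3 - <<'E'
from h import *
o=arm.get_obs();print({k:np.round(v,4).tolist() for k,v in o.items()}); wrist("w4")
E
```

```text
{'t': 3.05, 'q': [-0.704, 0.6584, 1.8024, 0.0, 0.6773, 1.2169], 'qd': [-0.0025, 0.0009, -0.0018, 0.0004, -0.0014, -0.0005], 'tau': [-0.1149, -52.7051, -17.3274, -0.0189, -0.2792, -0.0004], 'eef_pos': [0.444, -0.316, 0.0214], 'eef_rot': [0.5798, 0.4041, -0.5791, 0.4065], 'ft_force': [-0.0069, 0.0887, 7.6735], 'torque': [0.1544, 0.095, -0.0079], 'gripper_width': 0.0376}
```

View pics/w4.png

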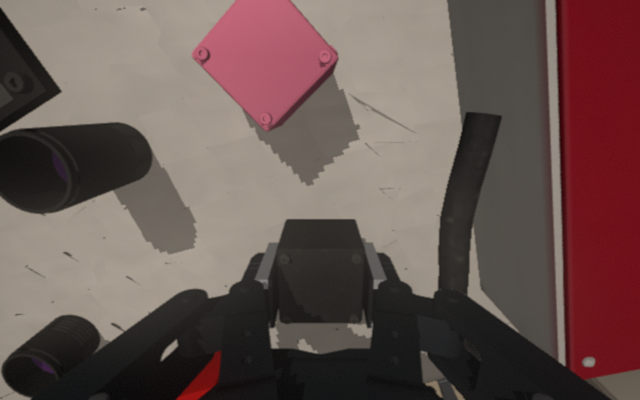

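Emit:
send_rows(
  commands=[
    {"tx": -0.4, "ty": 0, "tz": 0, "twist": 0, "fingers": -1},
    {"tx": -1.2, "ty": 0, "tz": 0, "twist": 0, "fingers": -1},
    {"tx": -2.1, "ty": -0.1, "tz": -0.3, "twist": 0, "fingers": -1},
    {"tx": -2.9, "ty": -0.3, "tz": -0.87, "twist": -0.05, "fingers": -1},
    {"tx": -3.6, "ty": -0.55, "tz": -1.6, "twist": -0.1, "fingers": -1},
    {"tx": -4.1, "ty": -0.85, "tz": -2.47, "twist": -0.15, "fingers": -1},
    {"tx": -4.4, "ty": -1.15, "tz": -3.34, "twist": -0.2, "fingers": -1},
    {"tx": -4.4, "ty": -1.45, "tz": -4.2, "twist": -0.25, "fingers": -1},
    {"tx": -4.4, "ty": -1.75, "tz": -5.08, "twist": -0.3, "fingers": -1},
    {"tx": -4.4, "ty": -2.05, "tz": -5.95, "twist": -0.35, "fingers": -1},
    {"tx": -4.4, "ty": -2.35, "tz": -6.8, "twist": -0.35, "fingers": -1},
    {"tx": -4.4, "ty": -2.49, "tz": -7.23, "twist": -0.35, "fingers": -1},
  ],
)

```text
t: 4.1
eef_pos: [0.4481, -0.0063, 0.1964]
eef_rot: [0.5, 0.5, -0.499, 0.501]
ft_force: [0.4, -0.9, -2.7]
gripper_width: 0.0375
```

Emit:
send_rows(
  commands=[
    {"tx": 0, "ty": 0, "tz": 0, "twist": 0, "fingers": -1},
    {"tx": 0, "ty": 0, "tz": 0, "twist": 0, "fingers": -1},
    {"tx": 0, "ty": 0, "tz": 0, "twist": 0, "fingers": -1},
  ],
)

```text
t: 4.35
eef_pos: [0.4487, -0.0098, 0.1959]
eef_rot: [0.5, 0.5, -0.5, 0.5]
ft_force: [-0.2, -0.2, -3.1]
gripper_width: 0.0376
```

```bash
python3 - <<'E'
from h import *
o=arm.get_obs();print({k:np.round(v,4).tolist() for k,v in o.items()}); wrist("w5"); print(Ttool().round(4))
E
```

```text
{'t': 4.35, 'q': [-0.1255, 0.2235, 1.9482, -0.0003, 0.9689, 1.4455], 'qd': [-0.0194, 0.0064, 0.0008, 0.0007, -0.0037, 0.0007], 'tau': [1.1879, -40.9953, -26.5979, 0.0402, 0.0196, 0.0284], 'eef_pos': [0.4487, -0.0098, 0.1959], 'eef_rot': [0.5002, 0.4997, -0.4999, 0.5003], 'ft_force': [-0.2356, -0.1795, -3.051], 'torque': [-0.0284, 0.0096, 0.0015], 'gripper_width': 0.0376}
[[ 7.000e-04  1.000e+00 -9.000e-04  4.487e-01]
 [-2.000e-04 -9.000e-04 -1.000e+00 -1.010e-02]
 [-1.000e+00  7.000e-04  2.000e-04  1.957e-01]
 [ 0.000e+00  0.000e+00  0.000e+00  1.000e+00]]
```

View pics/w5.png

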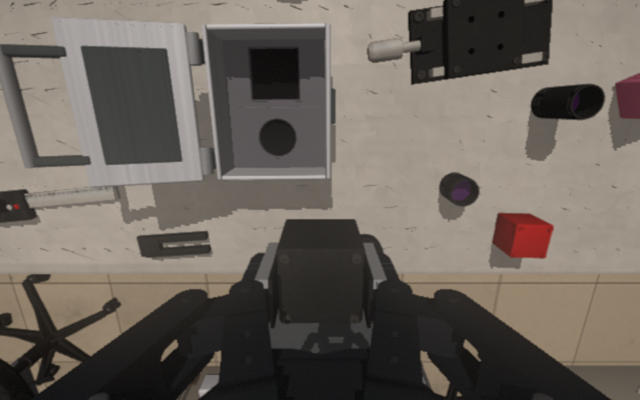

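```bash
python3 - <<'E'
import cv2
a=cv2.imread("pics/w5.png")[15:190,195:340]
cv2.imwrite("pics/c5.png",cv2.convertScaleAbs(cv2.resize(a,None,fx=3.4,fy=3.4,interpolation=cv2.INTER_CUBIC),alpha=1.7))
E
```

```text
(no output)
```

View pics/c5.png

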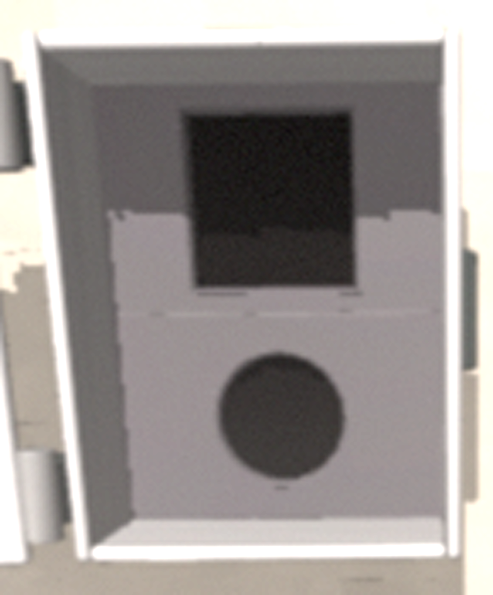

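```bash
python3 - <<'E'
from h import *
d,W=load("w5")
g=lambda x,y,z:atz(d,(195+(x+.5)/3.4-.5,15+(y+.5)/3.4-.5),z,W)
sq=np.array([g(x,y,.015) for x,y in [(182,112),(354,112),(357,289),(196,288)]])
print(sq.round(4),sq.mean(0)); print([np.linalg.norm(sq[i]-sq[i-1]).round(4) for i in range(4)])
ci=np.array([g(x,y,.015) for x,y in [(219,415),(344,415),(281,351),(282,480)]]);print(ci.round(4),ci.mean(0))
rim=np.array([g(x,y,.054) for x,y in [(28,35),(457,33),(461,556),(82,558)]]);print(rim.round(4),rim.mean(0));print([np.linalg.norm(rim[i]-rim[i-1]).round(4) for i in range(4)])
f=lambda v:np.degrees(np.arctan2(v[1],v[0]))
print("yaws", f(sq.mean(0)-ci.mean(0)), f(rim[1]-rim[2]),f(rim[0]-rim[3]),f(rim[0]-rim[1]),f(rim[3]-rim[2]),f(sq[0]-sq[3]),f(sq[1]-sq[2]))
# lid bar
for uv in [(5,47),(28,163)]: print("bar", atz(d,uv,.089,W))
# bottom of cube in the picture: position of cube top in tool coords
P=np.array([atz(d,uv,Ttool()[2,3]+.019,W) for uv in [(278,250),(363,250)]]);T=Ttool();print((P-T[:3,3])@T[:3,:3])
E
```

```text
[[0.5769 0.0574 0.015 ]
 [0.5768 0.0102 0.015 ]
 [0.5307 0.0104 0.015 ]
 [0.5311 0.0565 0.015 ]] [0.55387508 0.03360964 0.015     ]
[np.float64(0.0458), np.float64(0.0471), np.float64(0.0461), np.float64(0.0461)]
[[0.4953 0.052  0.015 ]
 [0.4952 0.0149 0.015 ]
 [0.5136 0.0328 0.015 ]
 [0.476  0.0341 0.015 ]] [0.49501764 0.03346213 0.015     ]
[[ 0.5868  0.0843  0.054 ]
 [ 0.5871 -0.0168  0.054 ]
 [ 0.4612 -0.0188  0.054 ]
 [ 0.4608  0.0836  0.054 ]] [0.5239972  0.03307334 0.054     ]
[np.float64(0.126), np.float64(0.1011), np.float64(0.1259), np.float64(0.1024)]
yaws 0.14359351876711351 0.9057194724134982 0.2865795416900331 90.19065587921054 90.2420521162611 1.0940157344345522 -0.1409602749294673
bar [0.56492172 0.21496023 0.089     ]
bar [0.48163518 0.22142025 0.089     ]
[[-0.01899186  0.01823037 -0.01808773]
 [-0.01898353  0.01821277  0.01715947]]
```

Emit:
send_rows(
  commands=[
    {"tx": 0, "ty": 0.7, "tz": -0.3, "twist": 0, "fingers": -1},
    {"tx": 0, "ty": 1.5, "tz": -0.65, "twist": 0, "fingers": -1},
    {"tx": 0.3, "ty": 2.2, "tz": -0.95, "twist": 0, "fingers": -1},
    {"tx": 1.0, "ty": 2.62, "tz": -1.09, "twist": 0, "fingers": -1},
    {"tx": 1.7, "ty": 2.62, "tz": -1.09, "twist": 0, "fingers": -1},
    {"tx": 2.2, "ty": 2.62, "tz": -1.09, "twist": 0, "fingers": -1},
    {"tx": 2.4, "ty": 2.62, "tz": -1.09, "twist": 0, "fingers": -1},
    {"tx": 2.4, "ty": 2.62, "tz": -1.09, "twist": 0, "fingers": -1},
    {"tx": 2.4, "ty": 2.62, "tz": -1.09, "twist": 0, "fingers": -1},
    {"tx": 2.4, "ty": 2.62, "tz": -1.09, "twist": 0, "fingers": -1},
  ],
)

```text
t: 5.23
eef_pos: [0.5542, 0.0338, 0.1009]
eef_rot: [0.501, 0.499, -0.5, 0.5]
ft_force: [-0.4, 0.5, -1.8]
gripper_width: 0.0375
```

```bash
python3 - <<'E'
from h import *
o=arm.get_obs();print({k:np.round(v,4).tolist() for k,v in o.items()}); wrist("w6")
E
```

```text
{'t': 5.2333, 'q': [-0.023, 0.5393, 1.7509, -0.0, 0.8491, 1.5487], 'qd': [0.004, -0.0055, -0.0, -0.0011, -0.0033, -0.0003], 'tau': [-0.1234, -55.1913, -23.3662, -0.0033, 0.0146, -0.0037], 'eef_pos': [0.5542, 0.0338, 0.1009], 'eef_rot': [0.5008, 0.4992, -0.4996, 0.5004], 'ft_force': [-0.4029, 0.517, -1.831], 'torque': [-0.0126, -0.0191, -0.0807], 'gripper_width': 0.0375}
```

View pics/w6.png

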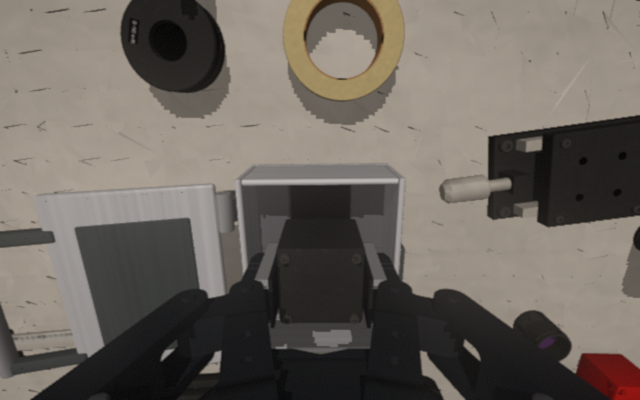

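Emit:
send_rows(
  commands=[
    {"tx": 0.5, "ty": -0.01, "tz": 0, "twist": 0, "fingers": -1},
    {"tx": 1.0, "ty": -0.01, "tz": 0, "twist": 0, "fingers": -1},
    {"tx": 1.4, "ty": -0.01, "tz": 0, "twist": 0, "fingers": -1},
    {"tx": 1.6, "ty": -0.01, "tz": 0, "twist": 0, "fingers": -1},
    {"tx": 1.7, "ty": -0.01, "tz": 0, "twist": 0, "fingers": -1},
    {"tx": 1.7, "ty": -0.01, "tz": 0, "twist": 0, "fingers": -1},
    {"tx": 1.7, "ty": -0.01, "tz": 0, "twist": 0, "fingers": -1},
  ],
)

```text
t: 5.87
eef_pos: [0.5538, 0.0342, 0.0324]
eef_rot: [0.501, 0.499, -0.5, 0.5]
ft_force: [-0.6, -1.0, -1.8]
gripper_width: 0.0374
```

```bash
python3 - <<'E'
from h import *
o=arm.get_obs();print({k:np.round(v,4).tolist() for k,v in o.items() if k in("t","eef_pos","ft_force","torque","eef_rot")}); wrist("w7")
E
```

```text
{'t': 5.8667, 'eef_pos': [0.5538, 0.0342, 0.0324], 'eef_rot': [0.5005, 0.4995, -0.4996, 0.5004], 'ft_force': [-0.6123, -1.0273, -1.8056], 'torque': [-0.0346, 0.0123, -0.0085]}
```

View pics/w7.png

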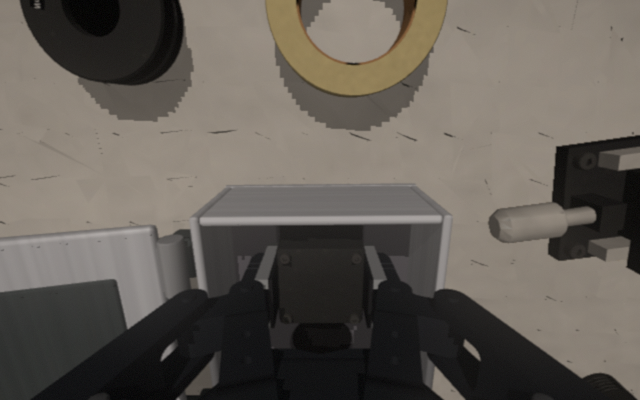

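Emit:
send_rows(
  commands=[
    {"tx": 0.02, "ty": 0, "tz": 0, "twist": 0, "fingers": 0.2},
    {"tx": 0.02, "ty": 0, "tz": 0, "twist": 0, "fingers": 0.2},
    {"tx": 0.02, "ty": 0, "tz": 0, "twist": 0, "fingers": 0.2},
    {"tx": 0.02, "ty": 0, "tz": 0, "twist": 0, "fingers": 0.2},
    {"tx": -0.5, "ty": 0, "tz": 0, "twist": 0, "fingers": 0.2},
    {"tx": -1.2, "ty": 0, "tz": 0, "twist": 0, "fingers": 0.2},
    {"tx": -2.0, "ty": -0.3, "tz": 0.1, "twist": 0, "fingers": 0.2},
    {"tx": -2.8, "ty": -0.9, "tz": 0.3, "twist": 0, "fingers": 0.2},
    {"tx": -3.5, "ty": -1.6, "tz": 0.6, "twist": 0, "fingers": 0.2},
    {"tx": -4.0, "ty": -2.0, "tz": 0.8, "twist": 0, "fingers": 0.2},
    {"tx": -4.0, "ty": -2.0, "tz": 0.8, "twist": 0, "fingers": 0.2},
    {"tx": -4.0, "ty": -2.0, "tz": 0.8, "twist": 0, "fingers": 0.2},
  ],
)

```text
t: 6.92
eef_pos: [0.4733, 0.002, 0.1924]
eef_rot: [0.501, 0.499, -0.5, 0.501]
ft_force: [-0.2, 0.8, -1.2]
gripper_width: 0.051
```

```bash
python3 - <<'E'
from h import *
o=arm.get_obs();print({k:np.round(v,4).tolist() for k,v in o.items() if k in("t","eef_pos","qd","ft_force","torque","eef_rot")}); wrist("w8")
E
```

```text
{'t': 6.9167, 'qd': [0.013, 0.06, -0.0076, 0.0006, -0.0145, 0.0068], 'eef_pos': [0.4733, 0.002, 0.1924], 'eef_rot': [0.5009, 0.499, -0.4996, 0.5005], 'ft_force': [-0.2217, 0.7706, -1.2489], 'torque': [0.0753, 0.0009, 0.0198]}
```

View pics/w8.png

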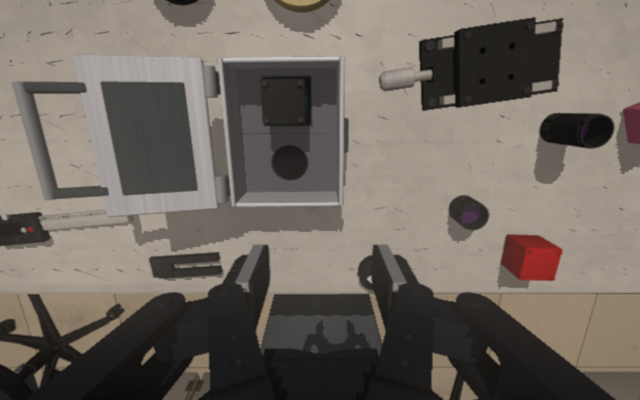

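```bash
python3 - <<'E'
import cv2
from h import *
d,W=wrist("w9")
a=cv2.imread("pics/w9.png")[50:215,210:355]
cv2.imwrite("pics/c9.png",cv2.convertScaleAbs(cv2.resize(a,None,fx=3.6,fy=3.6,interpolation=cv2.INTER_CUBIC),alpha=2.2))
print(atz(d,(467,212),.03,W),Ttool().round(4))
E
```

```text
[ 0.44616276 -0.14655564  0.03      ] [[-3.000e-04  1.000e+00 -2.000e-04  4.733e-01]
 [ 1.000e-04 -2.000e-04 -1.000e+00  2.400e-03]
 [-1.000e+00 -3.000e-04 -1.000e-04  1.907e-01]
 [ 0.000e+00  0.000e+00  0.000e+00  1.000e+00]]
```

View pics/c9.png

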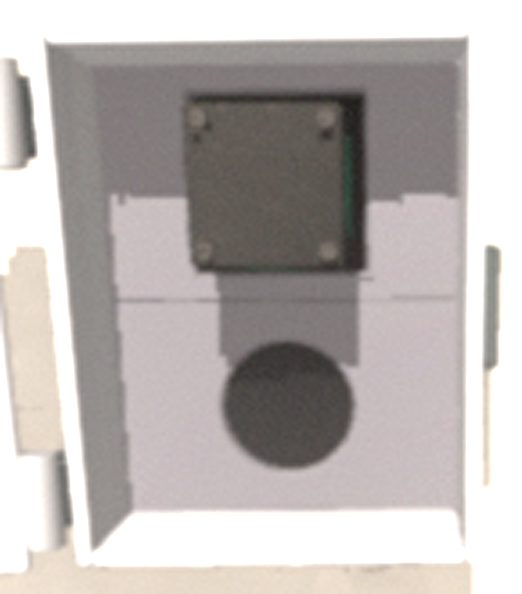

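Emit:
send_rows(
  commands=[
    {"tx": 0, "ty": -0.1, "tz": 0.5, "twist": 0, "fingers": 0.2},
    {"tx": 0, "ty": -0.3, "tz": 1.3, "twist": 0, "fingers": 0.2},
    {"tx": 0.3, "ty": -0.5, "tz": 2.2, "twist": 0, "fingers": 0.2},
    {"tx": 0.8, "ty": -0.65, "tz": 3.0, "twist": 0, "fingers": 0.2},
    {"tx": 1.4, "ty": -0.8, "tz": 3.7, "twist": 0, "fingers": 0.2},
    {"tx": 1.75, "ty": -0.81, "tz": 3.95, "twist": 0, "fingers": 0.2},
    {"tx": 1.75, "ty": -0.81, "tz": 3.95, "twist": 0, "fingers": 0.2},
    {"tx": 1.75, "ty": -0.81, "tz": 3.95, "twist": 0, "fingers": 0.2},
    {"tx": 1.75, "ty": -0.81, "tz": 3.95, "twist": 0, "fingers": 0.2},
  ],
)

```text
t: 7.77
eef_pos: [0.4411, -0.155, 0.1213]
eef_rot: [0.5, 0.5, -0.5, 0.5]
ft_force: [0.1, 1.0, -0.3]
gripper_width: 0.0512
```

```bash
python3 - <<'E'
from h import *
print(Ttool().round(4)); d,W=wrist("w10"); 
d9,W9=load("w9"); print("round",atz(d9,(210+289/3.6-.4,50+405.5/3.6-.4),.015,W9),"cube",atz(d9,(210+265/3.6-.4,50+185/3.6-.4),.05,W9))
a=cv2.imread("pics/w10.png")[150:270,260:400]
cv2.imwrite("pics/c10.png",cv2.convertScaleAbs(cv2.resize(a,None,fx=5,fy=5,interpolation=cv2.INTER_CUBIC),alpha=1.7))
E
```

```text
[[-3.000e-04  1.000e+00  5.000e-04  4.411e-01]
 [ 3.000e-04  5.000e-04 -1.000e+00 -1.550e-01]
 [-1.000e+00 -3.000e-04 -3.000e-04  1.213e-01]
 [ 0.000e+00  0.000e+00  0.000e+00  1.000e+00]]
round [0.49477875 0.03336166 0.015     ] cube [0.55342217 0.03401572 0.05      ]
```

View pics/c10.png

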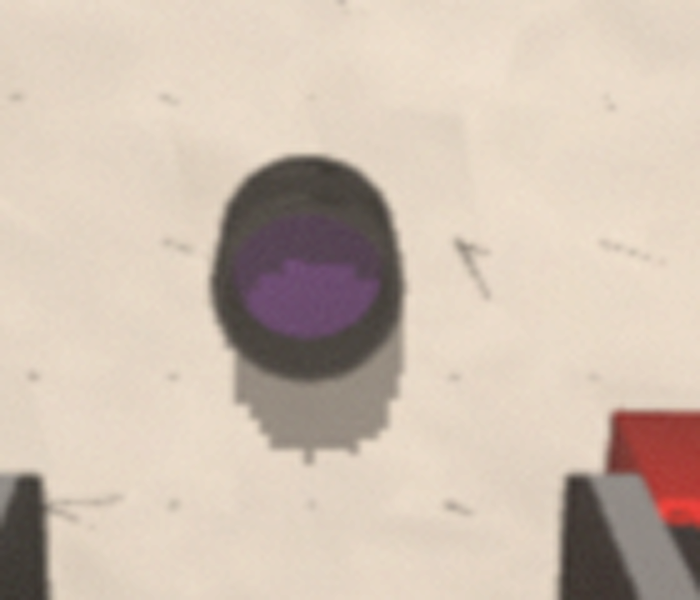

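```bash
python3 - <<'E'
from h import *
d,W=load("w10"); p=atz(d,(260+307/5-.4,150+289/5-.4),.03,W); T=Ttool(); print(p, T[:3,:3].T@(p-T[:3,3]), T.round(4)[:3,3])
E
```

```text
[ 0.44182293 -0.15531848  0.03      ] [0.09170019 0.00053776 0.00035214] [ 0.4412 -0.155   0.1217]
```

Emit:
send_rows(
  commands=[
    {"tx": 0.6, "ty": 0.015, "tz": 0.01, "twist": 0, "fingers": 0.2},
    {"tx": 1.4, "ty": 0.015, "tz": 0.01, "twist": 0, "fingers": 0.2},
    {"tx": 2.1, "ty": 0.015, "tz": 0.01, "twist": 0, "fingers": 0.2},
    {"tx": 2.5, "ty": 0.015, "tz": 0.01, "twist": 0, "fingers": 0.2},
    {"tx": 2.62, "ty": 0.015, "tz": 0.01, "twist": 0, "fingers": 0.2},
    {"tx": 2.62, "ty": 0.015, "tz": 0.01, "twist": 0, "fingers": 0.2},
    {"tx": 2.62, "ty": 0.015, "tz": 0.01, "twist": 0, "fingers": -1},
    {"tx": 2.62, "ty": 0.015, "tz": 0.01, "twist": 0, "fingers": -1},
    {"tx": 2.62, "ty": 0.015, "tz": 0.01, "twist": 0, "fingers": -1},
    {"tx": 2.62, "ty": 0.015, "tz": 0.01, "twist": 0, "fingers": -1},
    {"tx": 2.62, "ty": 0.015, "tz": 0.01, "twist": 0, "fingers": -1},
    {"tx": 2.62, "ty": 0.015, "tz": 0.01, "twist": 0, "fingers": -1},
  ],
  grip_force=30,
)

```text
t: 8.82
eef_pos: [0.4421, -0.1564, 0.0179]
eef_rot: [0.5, 0.499, -0.5, 0.501]
ft_force: [-0.1, 2.1, 7.5]
gripper_width: 0.0285
```

```bash
python3 - <<'E'
from h import *
o=arm.get_obs();print({k:np.round(v,4).tolist() for k,v in o.items() if k in("t","eef_pos","ft_force","torque","gripper_width")}); wrist("w11"); print(Ttool().round(4))
E
```

```text
{'t': 8.8167, 'eef_pos': [0.4421, -0.1564, 0.0179], 'ft_force': [-0.0881, 2.1298, 7.4776], 'torque': [0.2988, 0.0293, 0.0098], 'gripper_width': 0.0285}
[[ 2.500e-03  1.000e+00 -3.000e-04  4.421e-01]
 [-1.000e-03 -3.000e-04 -1.000e+00 -1.564e-01]
 [-1.000e+00  2.500e-03  1.000e-03  1.790e-02]
 [ 0.000e+00  0.000e+00  0.000e+00  1.000e+00]]
```

View pics/w11.png

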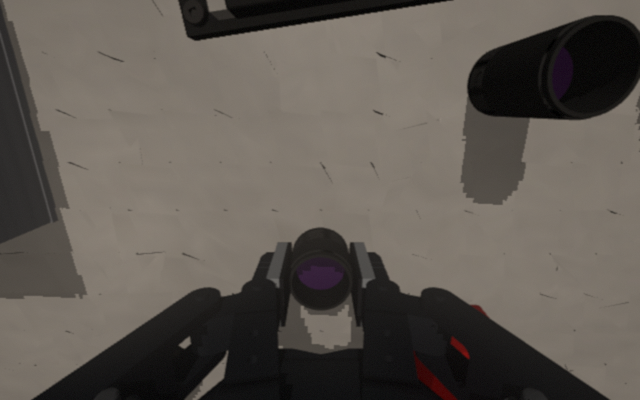

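Emit:
send_rows(
  commands=[
    {"tx": -0.5, "ty": 0, "tz": 0, "twist": 0, "fingers": -1},
    {"tx": -1.3, "ty": 0, "tz": 0, "twist": 0, "fingers": -1},
    {"tx": -2.1, "ty": 0.1, "tz": -0.3, "twist": 0, "fingers": -1},
    {"tx": -2.8, "ty": 0.2, "tz": -0.9, "twist": 0, "fingers": -1},
    {"tx": -2.8, "ty": 0.4, "tz": -1.7, "twist": 0, "fingers": -1},
    {"tx": -2.8, "ty": 0.7, "tz": -2.6, "twist": 0, "fingers": -1},
    {"tx": -2.8, "ty": 1.0, "tz": -3.5, "twist": 0, "fingers": -1},
    {"tx": -2.5, "ty": 1.2, "tz": -4.3, "twist": 0, "fingers": -1},
    {"tx": -2.1, "ty": 1.31, "tz": -4.75, "twist": 0, "fingers": -1},
    {"tx": -2.05, "ty": 1.31, "tz": -4.75, "twist": 0, "fingers": -1},
    {"tx": -2.05, "ty": 1.31, "tz": -4.75, "twist": 0, "fingers": -1},
    {"tx": -2.05, "ty": 1.31, "tz": -4.75, "twist": 0, "fingers": -1},
  ],
)

```text
t: 9.87
eef_pos: [0.4937, 0.0334, 0.0992]
eef_rot: [0.5, 0.5, -0.5, 0.5]
ft_force: [0.5, -1.2, -0.0]
gripper_width: 0.029
```

```bash
python3 - <<'E'
from h import *
o=arm.get_obs();print({k:np.round(v,4).tolist() for k,v in o.items() if k in("t","eef_pos","ft_force","torque","gripper_width","qd")}); wrist("w12"); print(Ttool().round(4))
E
```

```text
{'t': 9.8667, 'qd': [-0.0174, -0.0095, -0.0028, 0.0009, 0.0008, -0.0011], 'eef_pos': [0.4937, 0.0334, 0.0992], 'ft_force': [0.5209, -1.1976, -0.0178], 'torque': [0.0135, 0.0367, 0.019], 'gripper_width': 0.029}
[[ 1.000e-03  1.000e+00 -9.000e-04  4.938e-01]
 [-1.000e-04 -9.000e-04 -1.000e+00  3.310e-02]
 [-1.000e+00  1.000e-03  1.000e-04  9.930e-02]
 [ 0.000e+00  0.000e+00  0.000e+00  1.000e+00]]
```

View pics/w12.png

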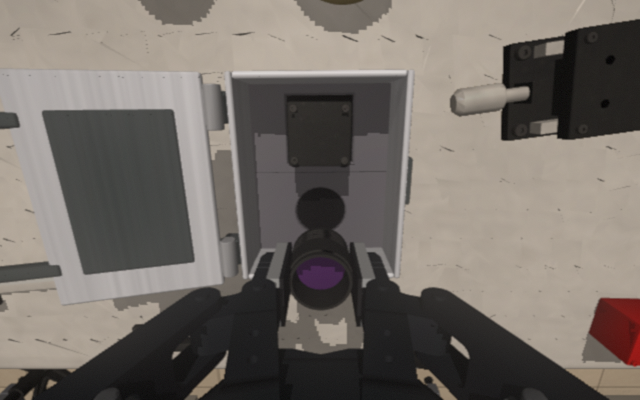

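```bash
python3 - <<'E'
from h import *
d,W=load("w12"); print(atz(d,(320.5,209),.015,W), atz(d,(321.5,283),.0992+.0121,W), Ttool()[:3,3].round(4))
d2,W2=load("w11"); print(atz(d2,(321.5,283),.03,W2))
a=cv2.imread("pics/w12.png")[170:350,240:400]
cv2.imwrite("pics/c12.png",cv2.convertScaleAbs(cv2.resize(a,None,fx=3.3,fy=3.3,interpolation=cv2.INTER_CUBIC),alpha=2.2))
E
```

```text
[0.49556858 0.0334789  0.015     ] [0.49220142 0.0331521  0.1113    ] [0.4938 0.0331 0.0993]
[ 0.44059193 -0.15665304  0.03      ]
```

View pics/c12.png

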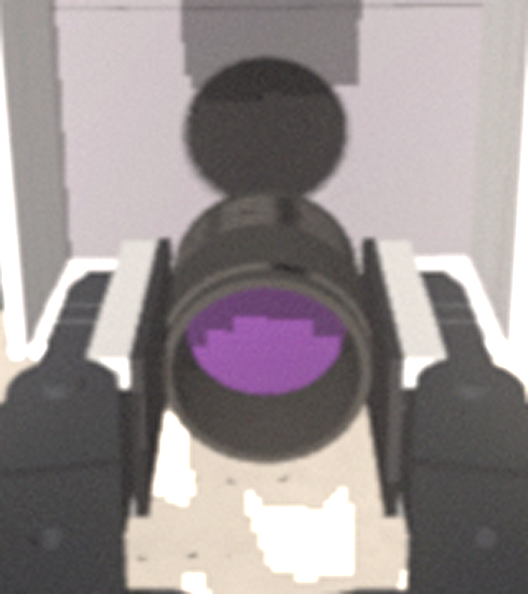

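Emit:
send_rows(
  commands=[
    {"tx": 0.5, "ty": 0.035, "tz": 0, "twist": 0, "fingers": -1},
    {"tx": 1.0, "ty": 0.035, "tz": 0, "twist": 0, "fingers": -1},
    {"tx": 1.4, "ty": 0.035, "tz": 0, "twist": 0, "fingers": -1},
    {"tx": 1.6, "ty": 0.035, "tz": 0, "twist": 0, "fingers": -1},
    {"tx": 1.74, "ty": 0.035, "tz": 0, "twist": 0, "fingers": -1},
    {"tx": 1.74, "ty": 0.035, "tz": 0, "twist": 0, "fingers": -1},
    {"tx": 1.74, "ty": 0.035, "tz": 0, "twist": 0, "fingers": -1},
  ],
)

```text
t: 10.5
eef_pos: [0.4954, 0.0335, 0.0296]
eef_rot: [0.5, 0.5, -0.5, 0.5]
ft_force: [0.4, -0.6, -0.1]
gripper_width: 0.0291
```

```bash
python3 - <<'E'
from h import *
o=arm.get_obs();print({k:np.round(v,4).tolist() for k,v in o.items() if k in("t","eef_pos","ft_force","torque","gripper_width","qd")}); wrist("w13")
a=cv2.imread("pics/w13.png")[150:350,200:440]
cv2.imwrite("pics/c13.png",cv2.convertScaleAbs(cv2.resize(a,None,fx=3,fy=3,interpolation=cv2.INTER_CUBIC),alpha=2.2))
E
```

```text
{'t': 10.5, 'qd': [0.0041, -0.0105, -0.0046, 0.0007, 0.0006, -0.0002], 'eef_pos': [0.4954, 0.0335, 0.0296], 'ft_force': [0.3948, -0.6426, -0.0558], 'torque': [0.0452, 0.0235, 0.0148], 'gripper_width': 0.0291}
```

View pics/c13.png

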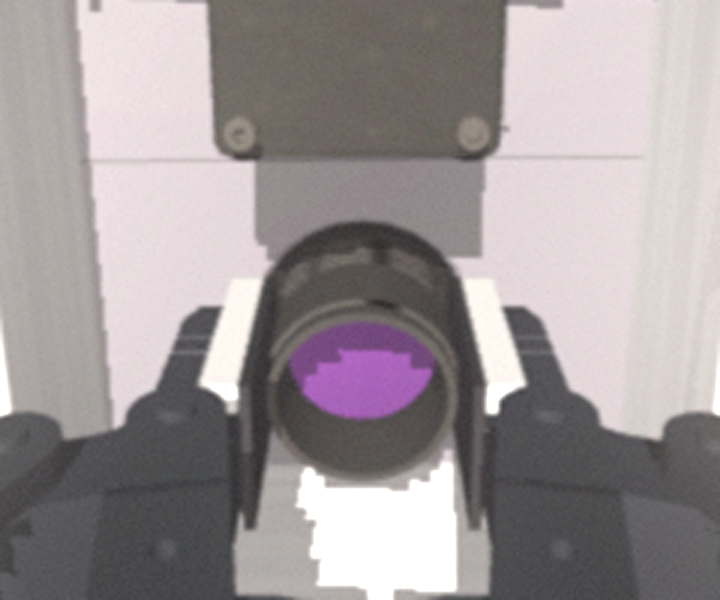

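Emit:
send_rows(
  commands=[
    {"tx": 0.03, "ty": 0, "tz": 0, "twist": 0, "fingers": -1},
    {"tx": 0.03, "ty": 0, "tz": 0, "twist": 0, "fingers": 0.15},
    {"tx": 0.03, "ty": 0, "tz": 0, "twist": 0, "fingers": 0.15},
    {"tx": 0.03, "ty": 0, "tz": 0, "twist": 0, "fingers": 0.15},
    {"tx": 0.03, "ty": 0, "tz": 0, "twist": 0, "fingers": 0.15},
    {"tx": -0.4, "ty": 0, "tz": 0, "twist": 0, "fingers": 0.15},
    {"tx": -1.1, "ty": 0, "tz": 0, "twist": 0, "fingers": 0.15},
    {"tx": -2.0, "ty": 0, "tz": 0, "twist": 0, "fingers": 0.15},
    {"tx": -2.9, "ty": -0.2, "tz": -0.5, "twist": 0, "fingers": 0.15},
    {"tx": -3.6, "ty": -0.4, "tz": -1.2, "twist": 0, "fingers": 0.15},
    {"tx": -4.0, "ty": -0.5, "tz": -1.8, "twist": 0, "fingers": 0.15},
    {"tx": -4.0, "ty": -0.5, "tz": -2.0, "twist": 0, "fingers": 0.15},
  ],
)

```text
t: 11.55
eef_pos: [0.4758, 0.1163, 0.1925]
eef_rot: [0.501, 0.499, -0.498, 0.501]
ft_force: [0.9, -0.7, 0.2]
gripper_width: 0.0492
```

Emit:
send_rows(
  commands=[
    {"tx": 0, "ty": 0, "tz": 0, "twist": 0, "fingers": -0.3},
    {"tx": 0, "ty": 0, "tz": 0, "twist": 0, "fingers": -0.3},
    {"tx": 0, "ty": 0, "tz": 0, "twist": 0, "fingers": -0.3},
  ],
)

```text
t: 11.8
eef_pos: [0.4746, 0.113, 0.1876]
eef_rot: [-0.499, -0.5, 0.501, -0.499]
ft_force: [0.5, 0.0, 0.3]
gripper_width: 0.0298
```

```bash
python3 - <<'E'
from h import *
o=arm.get_obs();print({k:np.round(v,4).tolist() for k,v in o.items() if k in("t","eef_pos","ft_force","torque","gripper_width","qd")}); wrist("w14")
E
```

```text
{'t': 11.8, 'qd': [-0.008, 0.0036, -0.003, 0.0021, 0.0012, 0.0047], 'eef_pos': [0.4746, 0.113, 0.1876], 'ft_force': [0.4578, 0.0281, 0.264], 'torque': [-0.0088, -0.0219, -0.0141], 'gripper_width': 0.0298}
```

View pics/w14.png

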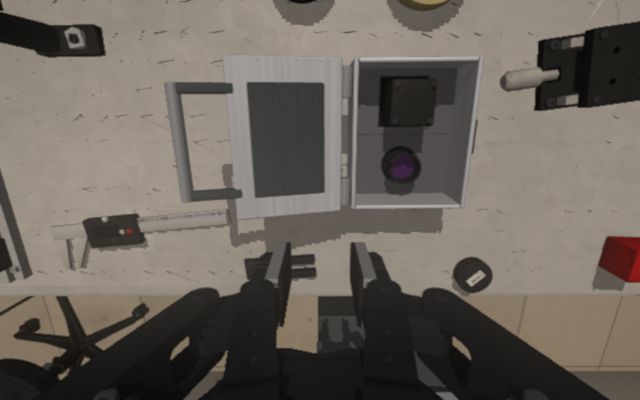

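Everything in view; let me zoom to check the seating and measure the bar.

```bash
python3 - <<'E'
from h import *
d,W=wrist("w15"); T=Ttool(); print(T.round(4)[:3,3])
a=cv2.imread("pics/w15.png")
b=cv2.convertScaleAbs(cv2.resize(a[50:220,345:490],None,fx=3.5,fy=3.5,interpolation=cv2.INTER_CUBIC),alpha=2.2)
cv2.imwrite("pics/c15.png",b)
b=cv2.resize(a[65:225,150:360],None,fx=3.5,fy=3.5,interpolation=cv2.INTER_CUBIC)
cv2.imwrite("pics/c16.png",b)
E
```

```text
[0.4748 0.1129 0.1878]
```

View pics/c15.png

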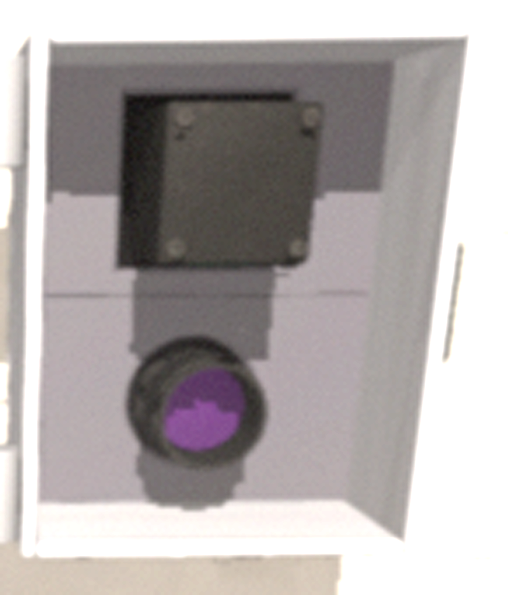

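View pics/c16.png

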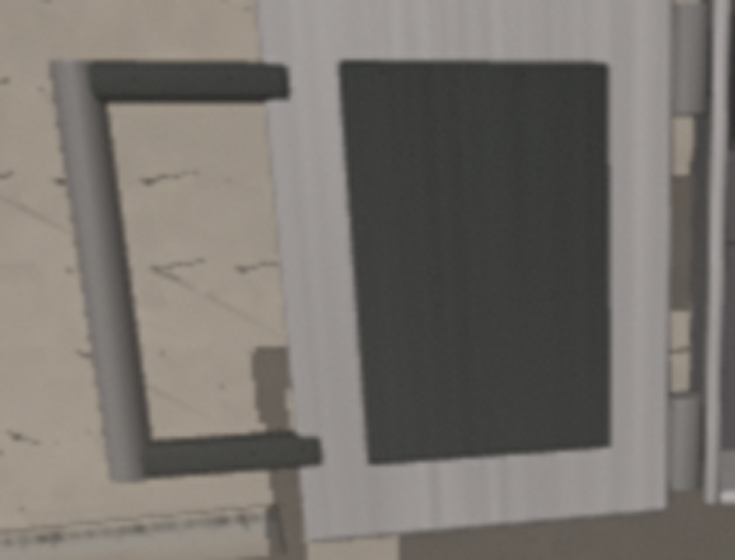

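```bash
python3 - <<'E'
from h import *
d,W=load("w15")
for n,x,y,z in [("barTop",73,75,.089),("barmid",100,270,.089),("barBot",124,465,.089),("L",83,270,.089),("R",120,270,.089),("arm1in",200,100,.085),("arm2in",200,445,.085),("hinge rimtop",688,250,.058)]:
    print(n,atz(d,(150+x/3.5-.4,65+y/3.5-.4),z,W).round(4))
for n,x,y,z in [("tube",215,414,.04),("cubeTop",240,184,.05),("sqleft top",122,92,.015),("sqleft bot",117,268,.015)]:
    print(n,atz(d,(345+x/3.5-.4,50+y/3.5-.4),z,W).round(4))
p=Ttool(); print(p.round(4))
E
```

```text
barTop [0.564  0.2195 0.089 ]
barmid [0.5248 0.2193 0.089 ]
barBot [0.4813 0.2198 0.089 ]
L [0.5248 0.223  0.089 ]
R [0.5248 0.2151 0.089 ]
arm1in [0.5593 0.1956 0.085 ]
arm2in [0.4849 0.2037 0.085 ]
hinge rimtop [0.5259 0.0911 0.058 ]
tube [0.4951 0.0334 0.04  ]
cubeTop [0.5531 0.0346 0.05  ]
sqleft top [0.5769 0.0578 0.015 ]
sqleft bot [0.5314 0.0568 0.015 ]
[[-2.000e-03  1.000e+00 -1.300e-03  4.748e-01]
 [-4.000e-04 -1.300e-03 -1.000e+00  1.129e-01]
 [-1.000e+00 -2.000e-03  4.000e-04  1.878e-01]
 [ 0.000e+00  0.000e+00  0.000e+00  1.000e+00]]
```

Emit:
send_rows(
  commands=[
    {"tx": 0, "ty": 0.4, "tz": -0.8, "twist": 0, "fingers": -0.41},
    {"tx": 0, "ty": 0.8, "tz": -1.6, "twist": 0, "fingers": -0.41},
    {"tx": 0.2, "ty": 1.2, "tz": -2.4, "twist": 0, "fingers": -0.41},
    {"tx": 0.7, "ty": 1.23, "tz": -2.64, "twist": 0, "fingers": -0.41},
    {"tx": 1.2, "ty": 1.23, "tz": -2.64, "twist": 0, "fingers": -0.41},
    {"tx": 1.5, "ty": 1.23, "tz": -2.64, "twist": 0, "fingers": -0.41},
    {"tx": 1.5, "ty": 1.23, "tz": -2.64, "twist": 0, "fingers": -0.41},
    {"tx": 1.5, "ty": 1.23, "tz": -2.64, "twist": 0, "fingers": -0.41},
  ],
  grip_force=25,
)

```text
t: 12.57
eef_pos: [0.5242, 0.2186, 0.1286]
eef_rot: [-0.5, -0.5, 0.501, -0.499]
ft_force: [0.2, -0.0, -0.0]
gripper_width: 0.0254
```

```bash
python3 - <<'E'
from h import *
o=arm.get_obs();print({k:np.round(v,4).tolist() for k,v in o.items() if k in("t","eef_pos","ft_force","gripper_width","eef_rot")}); wrist("w17")
E
```

```text
{'t': 12.5667, 'eef_pos': [0.5242, 0.2186, 0.1286], 'eef_rot': [-0.4998, -0.4999, 0.5008, -0.4995], 'ft_force': [0.1842, -0.006, -0.0029], 'gripper_width': 0.0254}
```

View pics/w17.png

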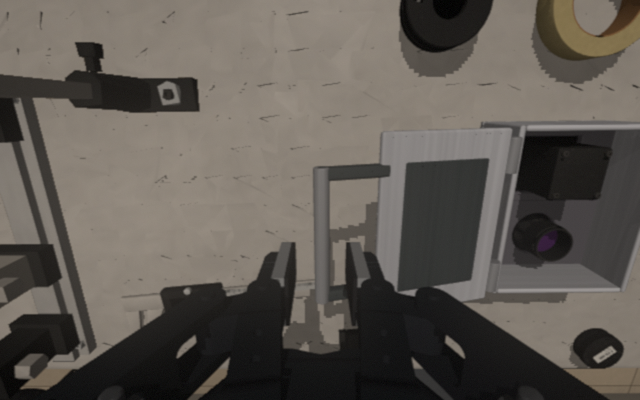

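Emit:
send_rows(
  commands=[
    {"tx": 0.3, "ty": 0, "tz": 0, "twist": 0, "fingers": -0.41},
    {"tx": 0.7, "ty": 0, "tz": 0, "twist": 0, "fingers": -0.41},
    {"tx": 1.1, "ty": 0, "tz": 0, "twist": 0, "fingers": -0.41},
    {"tx": 1.26, "ty": 0, "tz": 0, "twist": 0, "fingers": -0.41},
    {"tx": 1.26, "ty": 0, "tz": 0, "twist": 0, "fingers": -0.41},
    {"tx": 1.26, "ty": 0, "tz": 0, "twist": 0, "fingers": -1},
    {"tx": 1.26, "ty": 0, "tz": 0, "twist": 0, "fingers": -1},
    {"tx": 1.26, "ty": 0, "tz": 0, "twist": 0, "fingers": -1},
    {"tx": 1.26, "ty": 0, "tz": 0, "twist": 0, "fingers": -1},
    {"tx": 1.26, "ty": 0, "tz": 0, "twist": 0, "fingers": -1},
  ],
  grip_force=25,
)

```text
t: 13.45
eef_pos: [0.5245, 0.218, 0.0791]
eef_rot: [0.5, 0.499, -0.5, 0.501]
ft_force: [0.8, -12.7, -3.5]
gripper_width: 0.0087
```

```bash
python3 - <<'E'
from h import *
o=arm.get_obs();print({k:np.round(v,4).tolist() for k,v in o.items() if k in("t","eef_pos","ft_force","torque","gripper_width","eef_rot")}); wrist("w18")
E
```

```text
{'t': 13.45, 'eef_pos': [0.5245, 0.218, 0.0791], 'eef_rot': [0.4996, 0.4995, -0.5004, 0.5006], 'ft_force': [0.8172, -12.6959, -3.5392], 'torque': [-1.7036, -0.2253, 0.0727], 'gripper_width': 0.0087}
```

View pics/w18.png

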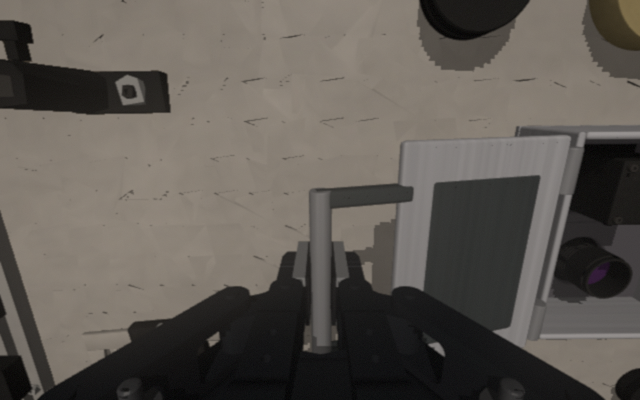

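Emit:
send_rows(
  commands=[
    {"tx": -0.15, "ty": 0, "tz": 0.05, "twist": 0, "fingers": -1},
    {"tx": -0.31, "ty": 0, "tz": 0.11, "twist": 0, "fingers": -1},
    {"tx": -0.46, "ty": 0, "tz": 0.17, "twist": 0, "fingers": -1},
    {"tx": -0.61, "ty": 0, "tz": 0.23, "twist": 0, "fingers": -1},
    {"tx": -0.76, "ty": 0, "tz": 0.3, "twist": 0, "fingers": -1},
    {"tx": -0.9, "ty": 0, "tz": 0.38, "twist": 0, "fingers": -1},
    {"tx": -1.03, "ty": 0, "tz": 0.47, "twist": 0, "fingers": -1},
    {"tx": -1.17, "ty": 0, "tz": 0.56, "twist": 0, "fingers": -1},
    {"tx": -1.3, "ty": 0, "tz": 0.66, "twist": 0, "fingers": -1},
    {"tx": -1.42, "ty": 0, "tz": 0.77, "twist": 0, "fingers": -1},
    {"tx": -1.42, "ty": 0, "tz": 0.77, "twist": 0, "fingers": -1},
    {"tx": -1.42, "ty": 0, "tz": 0.77, "twist": 0, "fingers": -1},
  ],
)

```text
t: 14.5
eef_pos: [0.5247, 0.1891, 0.1362]
eef_rot: [0.501, 0.5, -0.499, 0.5]
ft_force: [1.8, 5.6, 1.5]
gripper_width: 0.0089
```

```bash
python3 - <<'E'
from h import *
o=arm.get_obs();print({k:np.round(v,4).tolist() for k,v in o.items() if k in("t","eef_pos","ft_force","torque","gripper_width","eef_rot")}); wrist("w19")
p=o["eef_pos"];y=p[1]-.0915;z=p[2]+.011-.058;print("ang",np.pi-np.arctan2(z,y),"r",np.hypot(y,z))
E
```

```text
{'t': 14.5, 'eef_pos': [0.5247, 0.1891, 0.1362], 'eef_rot': [0.501, 0.4997, -0.4993, 0.5], 'ft_force': [1.7933, 5.6293, 1.4689], 'torque': [0.9582, -0.2998, 0.1105], 'gripper_width': 0.0089}
ang 2.4015533709545958 r 0.13222662121006679
```

View pics/w19.png

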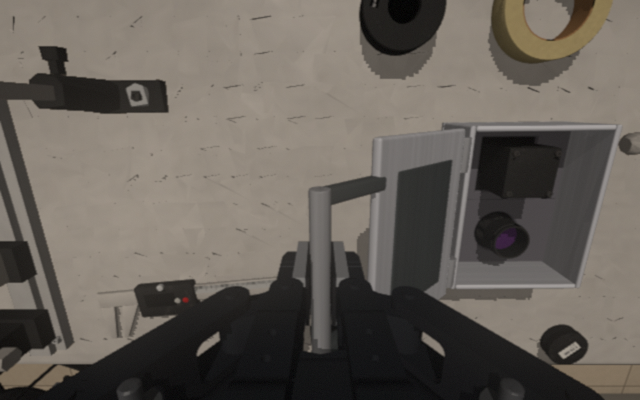

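Emit:
send_rows(
  commands=[
    {"tx": -0.12, "ty": 0, "tz": 0.11, "twist": 0, "fingers": -1},
    {"tx": -0.23, "ty": 0, "tz": 0.23, "twist": 0, "fingers": -1},
    {"tx": -0.33, "ty": 0, "tz": 0.355, "twist": 0, "fingers": -1},
    {"tx": -0.43, "ty": 0, "tz": 0.485, "twist": 0, "fingers": -1},
    {"tx": -0.525, "ty": 0, "tz": 0.62, "twist": 0, "fingers": -1},
    {"tx": -0.61, "ty": 0, "tz": 0.755, "twist": 0, "fingers": -1},
    {"tx": -0.69, "ty": 0, "tz": 0.9, "twist": 0, "fingers": -1},
    {"tx": -0.76, "ty": 0, "tz": 1.045, "twist": 0, "fingers": -1},
    {"tx": -0.825, "ty": 0, "tz": 1.19, "twist": 0, "fingers": -1},
    {"tx": -0.88, "ty": 0, "tz": 1.33, "twist": 0, "fingers": -1},
    {"tx": -0.92, "ty": 0, "tz": 1.46, "twist": 0, "fingers": -1},
    {"tx": -0.94, "ty": 0, "tz": 1.55, "twist": 0, "fingers": -1},
  ],
)

```text
t: 15.55
eef_pos: [0.5253, 0.1271, 0.1741]
eef_rot: [0.501, 0.499, -0.499, 0.5]
ft_force: [2.1, 4.8, 11.0]
gripper_width: 0.0088
```

```bash
python3 - <<'E'
from h import *
o=arm.get_obs();print({k:np.round(v,4).tolist() for k,v in o.items() if k in("t","eef_pos","ft_force","torque","gripper_width","eef_rot")}); wrist("w20")
o=arm.get_obs();p=o["eef_pos"];y=p[1]-.0915;z=p[2]+.011-.058;print(p,"ang",np.pi-np.arctan2(z,y),"r",np.hypot(y,z))
E
```

```text
{'t': 15.55, 'eef_pos': [0.5253, 0.1271, 0.1741], 'eef_rot': [0.5011, 0.4995, -0.4989, 0.5005], 'ft_force': [2.1187, 4.8017, 10.9601], 'torque': [0.8372, -0.3712, 0.0852], 'gripper_width': 0.0088}
[0.52528376 0.12669233 0.17428916] ang 1.8405337356137597 r 0.13206449116583438
```

View pics/w20.png

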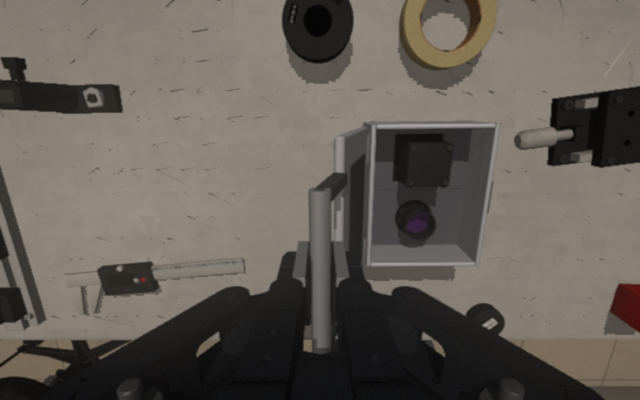

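Emit:
send_rows(
  commands=[
    {"tx": -0.03, "ty": 0, "tz": 0.1, "twist": 0, "fingers": -1},
    {"tx": -0.06, "ty": 0, "tz": 0.2, "twist": 0, "fingers": -1},
    {"tx": -0.08, "ty": 0, "tz": 0.3, "twist": 0, "fingers": -1},
    {"tx": -0.1, "ty": 0, "tz": 0.4, "twist": 0, "fingers": -1},
    {"tx": -0.115, "ty": 0, "tz": 0.5, "twist": 0, "fingers": -1},
    {"tx": -0.125, "ty": 0, "tz": 0.59, "twist": 0, "fingers": -1},
    {"tx": -0.135, "ty": 0, "tz": 0.67, "twist": 0, "fingers": -1},
    {"tx": -0.14, "ty": 0, "tz": 0.74, "twist": 0, "fingers": -1},
    {"tx": -0.145, "ty": 0, "tz": 0.8, "twist": 0, "fingers": -1},
    {"tx": -0.145, "ty": 0, "tz": 0.84, "twist": 0, "fingers": -1},
    {"tx": -0.145, "ty": 0, "tz": 0.86, "twist": 0, "fingers": -1},
    {"tx": -0.145, "ty": 0, "tz": 0.86, "twist": 0, "fingers": -1},
  ],
)

```text
t: 16.6
eef_pos: [0.5251, 0.0922, 0.1792]
eef_rot: [0.501, 0.499, -0.499, 0.5]
ft_force: [5.2, 0.4, 3.0]
gripper_width: 0.0087
```

Emit:
send_rows(
  commands=[
    {"tx": 0, "ty": 0, "tz": 0, "twist": 0, "fingers": -1},
    {"tx": 0, "ty": 0, "tz": 0, "twist": 0, "fingers": -1},
    {"tx": 0, "ty": 0, "tz": 0, "twist": 0, "fingers": -1},
  ],
)

```text
t: 16.85
eef_pos: [0.5251, 0.0924, 0.1792]
eef_rot: [0.501, 0.499, -0.499, 0.501]
ft_force: [6.0, 0.8, 2.6]
gripper_width: 0.009
```

```bash
python3 - <<'E'
from h import *
o=arm.get_obs();print({k:np.round(v,4).tolist() for k,v in o.items() if k in("t","eef_pos","qd","ft_force","torque","gripper_width","eef_rot")}); wrist("w21")
for n in ("scene","side"):
    d=imaging.get_image(n); cv2.imwrite(f"pics/{n}2.png",d["pixels"])
    c=d["pixels"][150:310,220:430] if n=="scene" else d["pixels"][140:310,270:470]
    cv2.imwrite(f"pics/{n}2c.png",cv2.resize(c,None,fx=3.5,fy=3.5,interpolation=cv2.INTER_CUBIC))
o=arm.get_obs();p=o["eef_pos"];y=p[1]-.0915;z=p[2]+.011-.058;print(p,"ang",np.pi-np.arctan2(z,y),"r",np.hypot(y,z),o["ft_force"])
E
```

```text
{'t': 16.85, 'qd': [-0.001, 0.0002, -0.0003, 0.0007, -0.0015, 0.0002], 'eef_pos': [0.5251, 0.0924, 0.1792], 'eef_rot': [0.5006, 0.4994, -0.4994, 0.5005], 'ft_force': [5.9777, 0.8001, 2.5765], 'torque': [0.2379, -0.8081, 0.0541], 'gripper_width': 0.009}
[0.5251046  0.09239318 0.1792009 ] ang 1.5775524654459219 r 0.1322039179918566 [5.90208954 1.29606672 3.22193464]
```

View pics/w21.png

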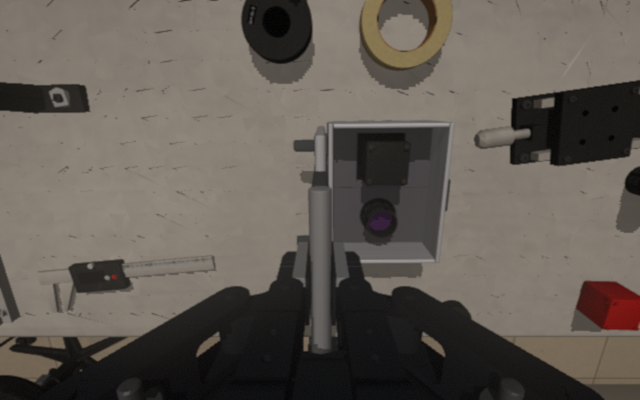

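View pics/side2c.png

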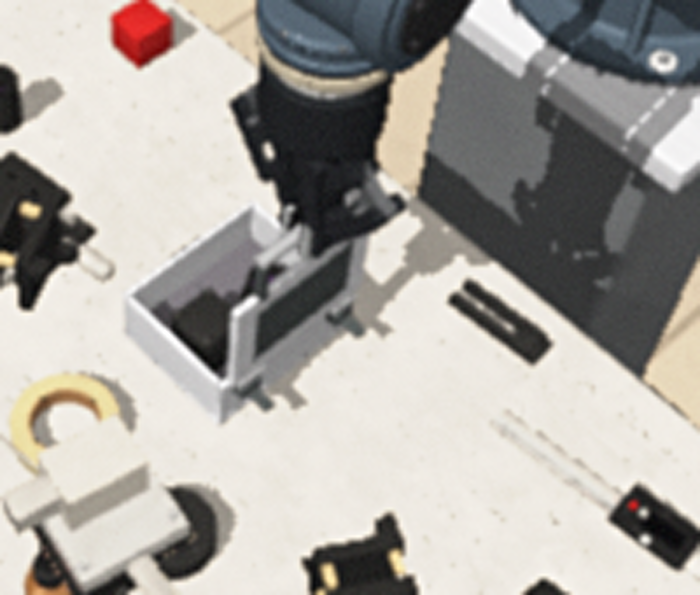

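View pics/scene2c.png

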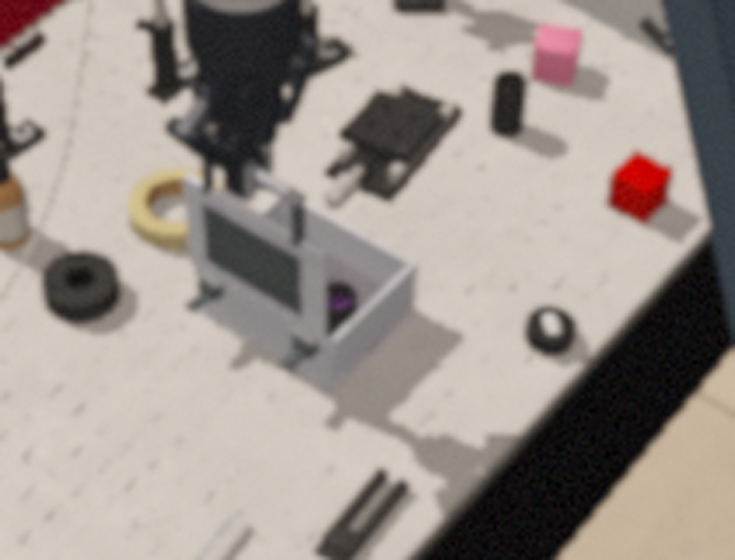

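```bash
python3 - <<'E'
from plant import arm, hand_in
print(hand_in()); o=arm.get_obs(); print(o["t"],o["eef_pos"],o["ft_force"],o["gripper_width"])
E
```

```text
the job is handed in; nothing more can be done
None
the job is handed in; nothing more can be done
```

The job is handed in. The cage cube and short tube are in their recesses, and the gripper is holding the lid upright. `hand_in()` gives no verdict, so these are my own last checks, at about 17 s of the 72 s.

- **Cube and tube:** I set the black cage cube (green windows) into the square recess and the short tube into the round one, and let both go while the lid was still thrown back. The wrist camera put the tube within about 1 mm of its recess centre and the cube within about 1–2 mm. Both looked level and seated; I judged the depth from the pictures and the release height.
- **Lid:** I gripped the bar and swung it up in three slow arcs. The last reading worked out at about 1.578 rad (1.571 is upright). The joints were practically still, the fingers were closed on the bar at 9 mm, and the wrist force was under 7 N.
- **Other objects:** The camera views showed nothing else moved. I checked this by eye and did not re-measure the positions.
- **Small disagreements:**
  - The recess positions from the three cameras differed by 1–3 mm, within the recess clearance.
  - The bar radius came out at 132 mm against the 130 mm given, so the bar probably sits about 2 mm off the nominal grasp point.
- **Rejected command:** My first move was refused whole because the rows lacked some fields. The arm did not move.

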